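Reset the studio smoke filter

ROBOT

A 6-joint arm with a two-finger parallel gripper is mounted at the origin on the work surface. World frame = base frame: x ahead of the robot, y to its left, z up, the work surface at z = 0. Lengths are in m, angles in rad, forces in N, time in s.
With the tool pointing down it reaches from about 0.35 to 0.775 m from the base axis. Payload 5.5 kg.
Tool frame: the origin (TCP) lies where the fingers leave the gripper's body, on its centre line; the fingertips stand 73 mm ahead of it and the grasp point (between the pads) lies 54 mm ahead of it; z points along the fingers, y is the direction in which the jaws open and shut (so a half turn about z gives the same grasp; the last joint's range is limited). The gripper opens to 85 mm and grips with 20 to 120 N. Pads are 22 mm wide; open, the fingers measure 114 mm over their backs; the gripper's body (76 mm by 85 mm) begins 54 mm behind the grasp point. The pads swing forward as they close: fully open they stand 13 mm farther back than shut.
Start: joints at [0.991, 0.313, 0.046, 1.304, 0, 1.431], TCP at [0.245, 0.52, 0.304] pointing down, gripper open.
Joint ranges: [-2.76, 2.76], [-0.86, 1.69], [-1.03, 1.26], [-2.2, 2.34], [-1.47, 1.5], [-3.14, 3.14]. Speed limits (rad/s): [2.57, 2.57, 3.14, 3.14, 3.14, 3.14].

INTERFACE

Orientations are given as a unit quaternion [w, x, y, z].
In Python, from workcell import env, read_camera, job, cut_out gives the robot as it stands.
- The arm moves only by the tool servo_tool, never from a script. Its argument "deltas" is a list of rows, each an object of numbers: "dx", "dy", "dz": the shift along the world's x, y, z in mm; "rx", "ry", "rz": the turn, a rotation vector about the world's x, y, z in rad; "fingers": the closure, from -1 (fully open) to 1 (shut). A call has 1 to 8 rows; each row shifts and turns the commanded pose from where the row before left it; what a row does not reach is not made up. A row lasts 1/10 s, in which the tool goes at most 50 mm and 8.59 degrees, less where a joint would pass 70% of its speed; a pose out of reach is approached as far as the arm can. A call is refused whole if a number of a shift passes 50 or a number of a turn 0.15, either way. A call with a gripper value outside its range is refused whole. The fingers move at their own pace and stop on an object; "newtons" is the grip in N (left out, the last holds). Time passes only in rows, so rows that do not move let the fingers close. It gives the time, the measured TCP pose, the force and the opening at its end, in the units of the state.
- env.get_state(): the state, without advancing time (a new reading comes with each control period).
- read_camera(name): name is "scene" or "top" or "wrist"; returns a dict with "img" (400x640x3 uint8, red, green, blue), "intrinsics" (3x3 intrinsics, pixels), "extrinsics" (4x4, takes a point from camera to world coordinates); the wrist camera has in their place "hand_eye" (4x4, takes a point from camera to tool coordinates, whose origin is the TCP and whose axes are the flange's). Camera axes: x right, y down, z forward; pixel columns grow to the right and rows downward; lengths in m; the calibration is good to about 2 mm. A picture is of the moment at which its call begins: read the wrist's pose just before it. There is no depth.
- job.hand_in(): hands the job in, once; it reports no verdict.
Trained networks look in the newest picture that a camera, given by its name, has taken for a name from the list of things; names that differ only in an ending like _2 or _b are one class to them, and where a whole thing is asked for, a point or a joint stands for the part that bears it (a point fixed in the world has none). Each returns a list of dicts, best first, with "confidence" (0 to 1); they miss things now and then, are a little off and sometimes report something else, mostly with a low value. They report only what shows in the picture. A call takes as long as a camera call. They do not tell look-alikes from the thing itself.
- cut_out(target, camera): "region" (400x640 bool, what is visible of it) and "extent" ([left, top, right, bottom] in pixels, round what is visible of it).
The state is a dict: "clock": time; "joint_pos": joint angles; "qvel": joint speeds; "tau": joint torques, N m; "tcp_pos": TCP position; "orientation": TCP orientation; "wrist_force": force on the tool from outside, world axes, zero at the start; "ft_torque": the same for the moment, N m; "finger_gap": finger opening in m.
Only numpy, scipy, OpenCV 4.12 (cv2) and the standard library are available. Lean on these libraries where they do the work, as an engineer would, in place of code of your own. Each camera call takes 0.05 s, during which the arm holds its last target. There are 200 camera calls.

TASK

The desktop smoke filter needs its recessed reset button held down. First flip the orange-knobbed lever on its top all the way over, away from the end with the hole, so that the brass shutter is drawn fully off the hole; after that take the yellow-handled stylus out of its wooden stand, reach its steel tip down through the hole and press the red button well down. Keep it pressed for at least two seconds and finish still holding the stylus with the button down; leave the bowl, the tin and the wire spool where they are.

Things in the scene. Friction and masses are not known exactly. Their poses are not given: they have to be found in the camera images.
- filter: desktop smoke filter, fixed: a green box with white top and black louvres, 200 (x) x 160 (y) x 120 mm high; origin at the centre of its underside, its x axis points from the hole end to the lever end, z up. The hole and the lever lie on the top's centre line (y = 0)
- aperture (a point): centre of the round hole, 20 mm in diameter, level with the filter's top (120 mm above the table, 45 mm from the filter's centre towards -x of the filter). The red button, 17 mm across, lies at the bottom of the hole, its face 25 mm below the top when it is up. A brass shutter 28 x 34 x 2.5 mm lies on the top and covers the hole until the lever is flipped
- reset_button (a joint): travel of the red button: 0 up, 0.008 m fully down; a spring of 1 N at first touch, 5 N fully down
- shutter_lever (a joint): angle of the cam lever about a level axis along the filter's y: 0 leaning 29 degrees towards the hole (shutter closed), 1.0 rad leaning 29 degrees away from the hole (shutter open, stop). It stays where it is left; about 0.06 N m moves it, 1 to 3 N when pushed sideways on its arm. The shutter follows it, 28 mm per rad towards the filter's +x
- lever_knob (a point): centre of the orange ball (20 mm across) at the end of the lever's steel arm (12 mm thick, 65 mm from pivot to ball); moves with the lever
- lever_pivot (a point): pivot of the lever, fixed: on the filter's centre line, 45 mm from its centre towards +x, 16 mm above its top; dark steel cheeks 28 x 38 mm over all rise to 26 mm above the top around it
- stand: fixed wooden block 70 x 70 x 50 mm high that holds the stylus upright in a hole 9 mm in diameter and 40 mm deep in the middle of its top; origin at the centre of its underside
- stylus_handle (a point): middle of the stylus's round yellow handle, 14 mm in diameter and 70 mm long, 90 mm from the tip (about 100 mm above the table as it stands); its z axis points from tip to handle end. The stylus is 125 mm long, 40 g, stands loosely, up to 4 degrees off upright
- stylus_tip (a point): flat end of the stylus's steel shank, 7 mm in diameter, 55 mm long below the handle
- bowl: loose blue ceramic bowl, 110 mm across, 45 mm high; origin under its centre; leave it
- tin: loose round tin with copper lid, 62 mm across, 25 mm high; origin under its centre; leave it
- spool: loose wooden spool of copper wire, 52 mm across, 52 mm high; origin under its centre; leave it
Things that resemble listed ones, but are neither listed nor needed, are in the scene too. What is shaped like the stand but purple or turquoise is not meant.

How it is judged:
By the outcome, as a careful person would: the job done as asked, in the order asked, and still so for the second after the job is handed in, while the arm keeps its last pose, push and grip.
It also fails if it takes over 50 s, if anything falls off the work surface, if the arm or the gripper's body presses on something with over 40 N, if the wrist force passes 120 N, or if a joint passes its speed limit or range.

## Working session

There is one attempt and no reset: what is moved stays moved. The work goes in short steps, Python scripts to look and compute and a tool call to move; the robot and the scene stay as the last step left them, time stands still between calls to the robot, and variables do not carry over. Pictures are saved under pics/ and viewed, about 8 in all and at most 12, crops included, and the job is handed in when it is done.

Besides the shell and the picture viewer there is one more tool, called after "Call:" as name([rows], argument=value, ...), one row to a line, values as JSON. servo_tool: Moves the arm, as the interface text tells. Its arguments: {"type":"object","properties":{"deltas":{"type":"array"},"newtons":{"type":"number"}},"required":["deltas"]}

```bash
mkdir -p pics; ls; python3 - <<'E'
from workcell import env, read_camera, job, cut_out
import cv2,numpy as np
for c in ["scene","top"]:
    r=read_camera(c); cv2.imwrite(f"pics/{c}0.png",r["img"][:,:,::-1]); np.savez(f"{c}.npz",K=r["intrinsics"],T=r["extrinsics"])
    print(c,r["intrinsics"].round(1).tolist(),r["extrinsics"].round(3).tolist())
    for n in ["filter","lever_knob","stand","stylus_handle","bowl","tin","spool"]:
        for d in cut_out(n,c)[:3]:
            ys,xs=np.nonzero(d["region"]); print(n,round(d["confidence"],2),d["extent"],xs.mean().round(1),ys.mean().round(1),len(xs))
print(env.get_state())
E
```

```text
pics
scene [[408.4, 0.0, 320.9], [0.0, 408.4, 193.9], [0.0, 0.0, 1.0]] [[0.845, 0.371, -0.386, 0.922], [0.535, -0.562, 0.631, -0.61], [0.017, -0.739, -0.674, 0.76], [0.0, 0.0, 0.0, 1.0]]
filter 0.57 [249.1, 182.7, 357.2, 273.4] 306.2 226.4 7672
lever_knob 0.6 [314.2, 183.3, 332.8, 213.9] 321.9 195.6 242
stand 0.92 [153.0, 309.8, 205.1, 366.9] 177.9 338.3 2059
stand 0.74 [156.0, 239.5, 201.3, 280.7] 178.5 257.5 1421
stand 0.61 [198.2, 261.9, 238.8, 304.6] 220.2 286.5 1332
stylus_handle 0.47 [208.5, 247.5, 218.2, 278.2] 214.6 262.5 144
bowl 0.76 [341.5, 141.5, 380.7, 163.4] 361.7 151.4 763
tin 0.62 [419.1, 179.0, 439.1, 200.0] 430.0 187.4 358
spool 0.65 [400.4, 254.5, 429.9, 286.0] 413.4 270.0 695
top [[387.1, 0.0, 314.7], [0.0, 387.1, 200.3], [0.0, 0.0, 1.0]] [[-0.015, -0.987, 0.157, 0.394], [-1.0, 0.016, 0.005, -0.047], [-0.007, -0.157, -0.988, 1.272], [0.0, 0.0, 0.0, 1.0]]
filter 0.62 [293.1, 170.4, 359.6, 246.8] 324.2 208.4 3551
filter 0.48 [302.6, 125.9, 314.4, 146.5] 308.1 137.2 233
stand 0.83 [374.8, 220.2, 402.3, 250.8] 390.9 235.6 556
stand 0.82 [416.4, 216.7, 444.4, 242.7] 43
[... 391 characters left out ...]
, 147.2] 307.8 136.7 244
{'clock': 0.8, 'joint_pos': array([ 9.91406076e-01,  3.13136911e-01,  4.61437714e-02,  1.30358812e+00,
       -1.16390632e-05,  1.43121042e+00]), 'qvel': array([ 0.00141889, -0.00072548, -0.00025806,  0.00018918,  0.00155063,
       -0.00163318]), 'tau': array([ 3.89802126e-04, -4.80391717e+01,  2.98793828e+01, -5.67305563e-05,
       -3.87839452e-05, -3.59248673e-06]), 'tcp_pos': array([0.24484577, 0.52032198, 0.30397704]), 'orientation': array([4.32780572e-05, 2.18134152e-01, 9.75918788e-01, 9.86144089e-05]), 'wrist_force': array([ 0.11644117, -0.46197774,  1.09242015]), 'ft_torque': array([-0.02247954, -0.00811997,  0.04398478]), 'finger_gap': 0.08540571414595628}
```

```bash
python3 - <<'E'
import cv2,numpy as np
a=cv2.imread("pics/scene0.png")[130:380,140:460]
b=cv2.imread("pics/top0.png")[110:310,180:460]
cv2.imwrite("pics/v1.png",cv2.resize(a,None,fx=2.4,fy=2.4,interpolation=cv2.INTER_CUBIC))
cv2.imwrite("pics/v2.png",cv2.resize(b,None,fx=2.8,fy=2.8,interpolation=cv2.INTER_CUBIC))
E
```

```text
(no output)
```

View pics/v1.png

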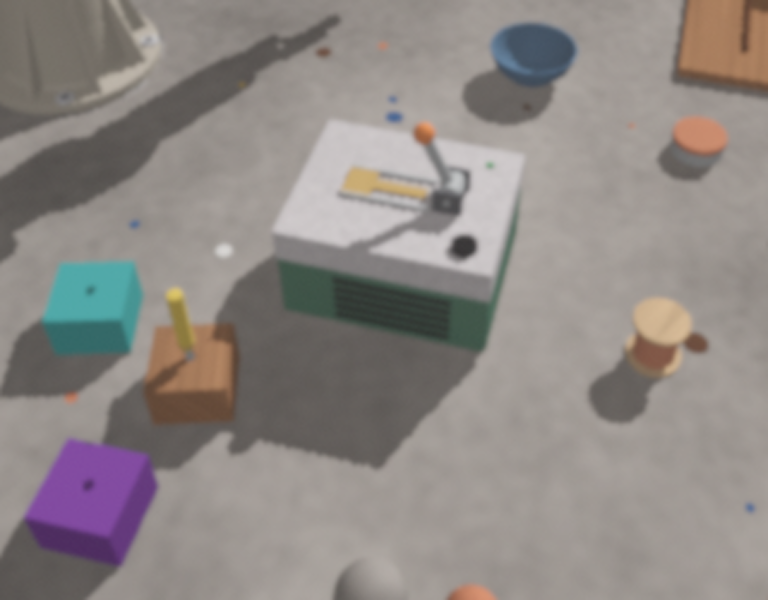

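View pics/v2.png

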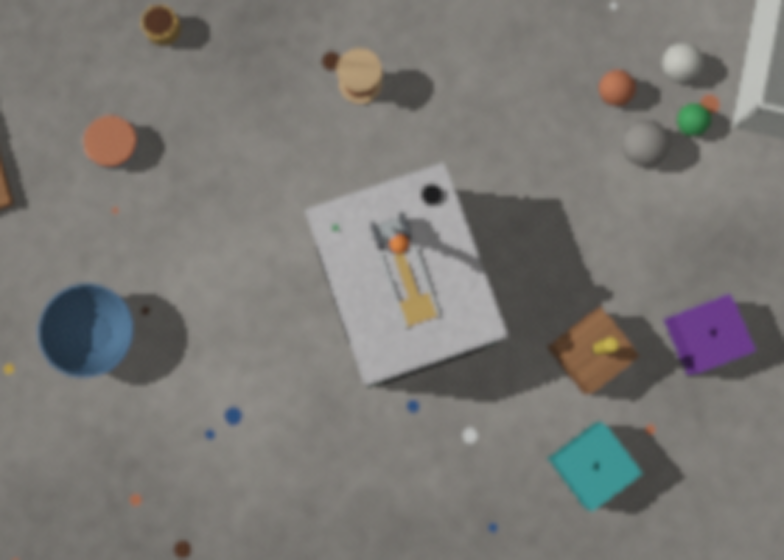

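```bash
cat > h.py <<'E'
import numpy as np,cv2
C={c:np.load(f"{c}.npz") for c in ["scene","top"]}
def ray(c,uv):
    K,T=C[c]["K"],C[c]["T"]; d=T[:3,:3]@np.linalg.solve(K,[uv[0],uv[1],1.]); return T[:3,3],d
def onplane(c,uv,z):
    o,d=ray(c,uv); return o+d*(z-o[2])/d[2]
def tri(a,b):
    (o1,d1),(o2,d2)=ray("scene",a),ray("top",b)
    s=np.linalg.lstsq(np.c_[d1,-d2],o2-o1,rcond=None)[0]; p,q=o1+s[0]*d1,o2+s[1]*d2
    return (p+q)/2,np.linalg.norm(p-q)
def proj(c,p):
    K,T=C[c]["K"],C[c]["T"]; q=K@(T[:3,:3].T@(np.asarray(p)-T[:3,3])); return q[:2]/q[2]
E
python3 - <<'E'
from h import *
a=cv2.imread("pics/top0.png"); s=cv2.imread("pics/scene0.png")
# top white face
hsv=cv2.cvtColor(a,cv2.COLOR_BGR2HSV); g=a.min(2)
m=((g>125)).astype(np.uint8); m[:160]=0;m[256:]=0;m[:,:280]=0;m[:,370:]=0
cs=max(cv2.findContours(m,0,2)[0],key=cv2.contourArea)
hull=cv2.convexHull(cs)[:,0,:]+0.0
P=np.array([onplane("top",u,.12)[:2] for u in hull])*1000
(c,sz,ang)=cv2.minAreaRect(P.astype(np.float32)); print("filter",c,sz,ang)
print("bright", g[208,330], g[205,282])
def blob(img,box,lo,hi,nm):
    x0,y0,x1,y1=box; h=cv2.cvtColor(img,cv2.COLOR_BGR2HSV)[y0:y1,x0:x1]
    k=cv2.inRange(h,lo,hi); ys,xs=np.nonzero(k); print(nm,len(xs),xs.min()+x0,xs.max()+x0,ys.min()+y0,ys.max()+y0,xs.mean()+x0,ys.mean()+y0); return np.array([xs.mean()+x0,ys.mean()+y0]),np.c_[xs+x0,ys+y0]
kt,_=blob(a,(310,185,332,206),(5,150,120),(16,255,255),"knobT")
ks,_=blob(s,(305,175,330,195),(5,150,100),(16,255,255),"knobS")
print("knob",tri(ks,kt))
ht,pt=blob(a,(380,222,410,246),(22,110,90),(34,255,255),"hanT")
hs,ps=blob(s,(205,245,226,282),(22,110,90),(34,255,255),"hanS")
for n,p in(("T",pt),("S",ps)):
    w=np.linalg.svd(p-p.mean(0.0) if 0 else p-p.mean(0))[2][0]; t=(p-p.mean(0))@w; print(n,p.mean(0)+w*t.min(),p.mean(0)+w*t.max())
# brown stand in top: visible top rect
E
```

```text
filter (557.7614135742188, -56.007118225097656) (238.34605407714844, 289.04864501953125) 89.95531463623047
bright 167 126
knobT 23 320 324 194 199 322.1304347826087 196.7826086956522
knobS 12 315 318 184 186 316.5 185.0
knob (array([ 0.57490815, -0.06265204,  0.19509704]), np.float64(0.0010328396111526778))
hanT 36 392 400 231 235 395.8333333333333 233.13888888888889
hanS 118 210 219 251 273 214.54237288135593 261.6525423728814
T [391.78659482 234.02108437] [399.83986862 232.26545778]
S [211.69713257 250.81694505] [217.55284971 273.11741393]
```

```bash
python3 - <<'E'
from h import *
from scipy.optimize import least_squares
a=cv2.imread("pics/top0.png")
g=a.min(2); m=(g>145).astype(np.uint8); m[:160]=0;m[256:]=0;m[:,:280]=0;m[:,370:]=0
cs=max(cv2.findContours(m,0,2)[0],key=cv2.contourArea)
P=np.array([onplane("top",u,.12)[:2] for u in cv2.convexHull(cs)[:,0,:]])*1000
c,sz,ang=cv2.minAreaRect(P.astype(np.float32)); print("filter",c,sz,ang)
k=np.array([574.9,-62.65])
# handle ends
for A,B in(((211.7,250.8),(399.8,232.3)),((217.6,273.1),(391.8,234.0)),((214.5,261.7),(395.8,233.1))): print("hand",tri(A,B))
# stand (brown) top from v2 corners by hand
q=np.array([(602,308),(635,352),(587,393),(550,347)])/2.8+[180,110]
W=np.array([onplane("top",u,.05)[:2] for u in q])*1000; print(W.round(1).tolist(),W.mean(0),[np.linalg.norm(W[i]-W[i-1]).round(1) for i in range(4)])
for n,v in (("bowl",(209.7,227.7)),("tin",(219.3,160.8)),("spool",(307.8,136.7)),("purple",(432.7,229.3)),("turq",(391.4,276.))): print(n,onplane("top",v,.03).round(3))
E
```

```text
filter (557.7203369140625, -69.1585464477539) (200.6065673828125, 161.84205627441406) 18.12431526184082
hand (array([ 0.47625797, -0.28684547,  0.14103067]), np.float64(0.003937866914942789))
hand (array([ 0.47471203, -0.28091534,  0.06276509]), np.float64(0.0028127283808215627))
hand (array([ 0.47548821, -0.28395275,  0.1040134 ]), np.float64(0.00032670281038807387))
[[520.6, -294.5], [470.4, -329.1], [425.6, -273.2], [477.5, -234.0]] [ 473.52132911 -282.71227001] [np.float64(74.3), np.float64(61.0), np.float64(71.7), np.float64(65.1)]
bowl [0.507 0.298 0.03 ]
tin [0.728 0.273 0.03 ]
spool [ 0.806 -0.021  0.03 ]
purple [ 0.491 -0.418  0.03 ]
turq [ 0.346 -0.279  0.03 ]
```

Call:
servo_tool([
  {"dx": 20, "dy": -43, "rz": 0.06, "fingers": 1},
  {"dx": 20, "dy": -43, "rz": 0.06, "fingers": 1},
  {"dx": 20, "dy": -43, "rz": 0.06, "fingers": 1},
  {"dx": 20, "dy": -43, "rz": 0.06, "fingers": 1},
  {"dx": 20, "dy": -43, "rz": 0.06, "fingers": 1},
  {"dx": 20, "dy": -43, "rz": 0.06, "fingers": 1},
  {"dx": 20, "dy": -43, "rz": 0.06, "fingers": 1},
], newtons=40)

```text
invalid input at $.deltas[0]: expected keys dx, dy, dz, rx, ry, rz, fingers
```

Call:
servo_tool([
  {"dx": 20, "dy": -43, "rz": 0.06, "fingers": 1},
  {"dx": 20, "dy": -43, "rz": 0.06, "fingers": 1},
  {"dx": 20, "dy": -43, "rz": 0.06, "fingers": 1},
  {"dx": 20, "dy": -43, "rz": 0.06, "fingers": 1},
  {"dx": 20, "dy": -43, "rz": 0.06, "fingers": 1},
  {"dx": 20, "dy": -43, "rz": 0.036, "fingers": 1},
  {"fingers": 1},
  {"fingers": 1},
])

```text
invalid input at $.deltas[0]: expected keys dx, dy, dz, rx, ry, rz, fingers
```

Call:
servo_tool([
  {"dx": 20, "dy": -43, "dz": 0, "rx": 0, "ry": 0, "rz": 0.06, "fingers": 1},
  {"dx": 20, "dy": -43, "dz": 0, "rx": 0, "ry": 0, "rz": 0.06, "fingers": 1},
  {"dx": 20, "dy": -43, "dz": 0, "rx": 0, "ry": 0, "rz": 0.06, "fingers": 1},
  {"dx": 20, "dy": -43, "dz": 0, "rx": 0, "ry": 0, "rz": 0.06, "fingers": 1},
  {"dx": 20, "dy": -43, "dz": 0, "rx": 0, "ry": 0, "rz": 0.06, "fingers": 1},
  {"dx": 20, "dy": -43, "dz": 0, "rx": 0, "ry": 0, "rz": 0.06, "fingers": 1},
  {"dx": 20, "dy": -43, "dz": 0, "rx": 0, "ry": 0, "rz": 0.06, "fingers": 1},
], newtons=40)

```text
clock: 1.5
tcp_pos: [0.3852, 0.2176, 0.3042]
orientation: [0.0, 0.008, 1.0, 0.0]
wrist_force: [0.7, 0.5, -0.9]
finger_gap: -0.0001
```

Call:
servo_tool([
  {"dx": 20, "dy": -43, "dz": 0, "rx": 0, "ry": 0, "rz": 0.06, "fingers": 1},
  {"dx": 20, "dy": -43, "dz": 0, "rx": 0, "ry": 0, "rz": 0.06, "fingers": 1},
  {"dx": 20, "dy": -43, "dz": 0, "rx": 0, "ry": 0, "rz": 0.06, "fingers": 1},
  {"dx": 20, "dy": -43, "dz": 0, "rx": 0, "ry": 0, "rz": 0.06, "fingers": 1},
  {"dx": 20, "dy": -43, "dz": 0, "rx": 0, "ry": 0, "rz": 0.06, "fingers": 1},
  {"dx": 20, "dy": -43, "dz": 0, "rx": 0, "ry": 0, "rz": 0.036, "fingers": 1},
  {"dx": 0, "dy": 0, "dz": 0, "rx": 0, "ry": 0, "rz": 0, "fingers": 1},
])

```text
clock: 2.2
tcp_pos: [0.5071, -0.0436, 0.3036]
orientation: [0.001, -0.155, 0.988, -0.001]
wrist_force: [-0.1, -0.8, -0.1]
finger_gap: -0.0
```

Call:
servo_tool([
  {"dx": 15, "dy": -37, "dz": 0, "rx": 0, "ry": 0, "rz": 0, "fingers": 1},
  {"dx": 0, "dy": 0, "dz": -30, "rx": 0, "ry": 0, "rz": 0, "fingers": 1},
  {"dx": 0, "dy": 0, "dz": -31, "rx": 0, "ry": 0, "rz": 0, "fingers": 1},
  {"dx": 0, "dy": 0, "dz": 0, "rx": 0, "ry": 0, "rz": 0, "fingers": 1},
])

```text
clock: 2.6
tcp_pos: [0.5172, -0.0747, 0.2391]
orientation: [-0.004, -0.157, 0.988, 0.002]
wrist_force: [-0.7, 0.5, -0.0]
finger_gap: 0.0001
```

Call:
servo_tool([
  {"dx": 14, "dy": 4.5, "dz": 0, "rx": 0, "ry": 0, "rz": 0, "fingers": 1},
  {"dx": 14, "dy": 4.5, "dz": 0, "rx": 0, "ry": 0, "rz": 0, "fingers": 1},
  {"dx": 14, "dy": 4.5, "dz": 0, "rx": 0, "ry": 0, "rz": 0, "fingers": 1},
  {"dx": 14, "dy": 4.5, "dz": 0, "rx": 0, "ry": 0, "rz": 0, "fingers": 1},
])

```text
clock: 3.0
tcp_pos: [0.5761, -0.0569, 0.2449]
orientation: [0.0, -0.158, 0.987, -0.0]
wrist_force: [-1.5, -0.4, 1.2]
finger_gap: 0.0001
```

Call:
servo_tool([
  {"dx": 9, "dy": 2, "dz": 0, "rx": 0, "ry": 0, "rz": 0, "fingers": 1},
  {"dx": 9, "dy": 2, "dz": 0, "rx": 0, "ry": 0, "rz": 0, "fingers": 1},
  {"dx": 8, "dy": 2, "dz": 0, "rx": 0, "ry": 0, "rz": 0, "fingers": 1},
  {"dx": 0, "dy": 0, "dz": 0, "rx": 0, "ry": 0, "rz": 0, "fingers": 1},
])

```text
clock: 3.4
tcp_pos: [0.6019, -0.0513, 0.2429]
orientation: [-0.001, -0.158, 0.987, 0.0]
wrist_force: [-2.3, 1.1, 2.2]
finger_gap: -0.0002
```

Call:
servo_tool([
  {"dx": 4, "dy": 1, "dz": 0, "rx": 0, "ry": 0, "rz": 0, "fingers": 1},
  {"dx": 3, "dy": 1, "dz": 0, "rx": 0, "ry": 0, "rz": 0, "fingers": 1},
  {"dx": 0, "dy": 0, "dz": 0, "rx": 0, "ry": 0, "rz": 0, "fingers": 1},
])

```text
clock: 3.7
tcp_pos: [0.6038, -0.0506, 0.2426]
orientation: [-0.006, -0.157, 0.988, -0.0]
wrist_force: [-17.8, -4.5, 9.5]
finger_gap: 0.0003
```

Call:
servo_tool([
  {"dx": -30, "dy": -10, "dz": 0, "rx": 0, "ry": 0, "rz": 0, "fingers": 1},
  {"dx": -30, "dy": -30, "dz": 20, "rx": 0, "ry": 0, "rz": 0, "fingers": 1},
  {"dx": -20, "dy": -40, "dz": 10, "rx": 0, "ry": 0, "rz": 0, "fingers": -1},
  {"dx": -20, "dy": -40, "dz": 0, "rx": 0, "ry": 0, "rz": 0, "fingers": -1},
  {"dx": -15, "dy": -40, "dz": 0, "rx": 0, "ry": 0, "rz": 0, "fingers": -1},
  {"dx": -15, "dy": -40, "dz": 0, "rx": 0, "ry": 0, "rz": 0, "fingers": -1},
  {"dx": 0, "dy": -27, "dz": 0, "rx": 0, "ry": 0, "rz": 0, "fingers": -1},
  {"dx": 0, "dy": 0, "dz": 0, "rx": 0, "ry": 0, "rz": 0, "fingers": -1},
])

```text
clock: 4.5
tcp_pos: [0.4787, -0.2807, 0.2733]
orientation: [0.001, -0.155, 0.988, -0.001]
wrist_force: [0.4, 1.0, 0.3]
finger_gap: 0.0846
```

```bash
python3 - <<'E'
from workcell import env, read_camera, cut_out
import cv2,numpy as np
s=env.get_state(); r=read_camera("wrist"); w=r["img"][:,:,::-1]; t=read_camera("scene")["img"][:,:,::-1]
print(s["clock"],s["tcp_pos"],s["orientation"],r["hand_eye"].round(4).tolist(),r["intrinsics"].round(1).tolist())
np.savez("w1.npz",p=s["tcp_pos"],q=s["orientation"],H=r["hand_eye"],K=r["intrinsics"])
cv2.imwrite("pics/w1.png",w);cv2.imwrite("pics/s1.png",t)
v=np.vstack([cv2.resize(w,(480,300)),cv2.resize(t[160:260,240:400],(480,300),interpolation=cv2.INTER_CUBIC)])
cv2.imwrite("pics/v3.png",v)
E
```

```text
4.5 [ 0.4787467  -0.28069397  0.27327441] [ 9.76322906e-04 -1.54930459e-01  9.87923943e-01 -1.37226124e-03] [[0.0003, -0.9605, -0.2783, 0.0705], [1.0, 0.0004, -0.0001, -0.0009], [0.0002, -0.2783, 0.9605, -0.07], [0.0, 0.0, 0.0, 1.0]] [[278.1, 0.0, 319.8], [0.0, 278.1, 201.9], [0.0, 0.0, 1.0]]
```

View pics/v3.png

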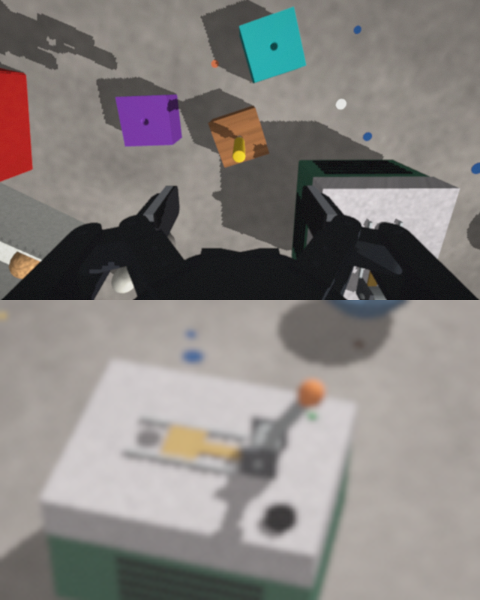

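```bash
python3 - <<'E'
from h import *
from scipy.spatial.transform import Rotation as R
d=np.load("w1.npz"); q=d["q"]; Rt=R.from_quat([q[1],q[2],q[3],q[0]]).as_matrix()
Tw=np.eye(4);Tw[:3,:3]=Rt;Tw[:3,3]=d["p"];Tw=Tw@d["H"]
im=cv2.imread("pics/w1.png"); h=cv2.cvtColor(im,cv2.COLOR_BGR2HSV)[170:225,295:345]
k=cv2.inRange(h,(22,120,60),(34,255,255)); 
ys,xs=np.nonzero(k); print(len(xs),xs.min()+295,xs.max()+295,ys.min()+170,ys.max()+170)
v=h[:,:,2]; b=(k>0)&(v>170); y2,x2=np.nonzero(b); print("cap",len(x2),x2.min()+295,x2.max()+295,y2.min()+170,y2.max()+170, v[k>0].min(), v[k>0].max())
def wp(u,z):
    dd=Tw[:3,:3]@np.linalg.solve(d["K"],[*u,1.]); o=Tw[:3,3]; return o+dd*(z-o[2])/dd[2]
print("cap w",wp((x2.mean()+295,y2.mean()+170),.135), "bottom",wp((320,(ys.min()+170)),.065))
# knob and hole
C0=np.array([557.7,-69.2,0])/1000; a=np.radians(18.12); u=np.array([np.cos(a),np.sin(a),0])
for f,z in((76.5,.193),(-45,.12)): print(f,C0+u*f/1000,proj("scene",C0+u*f/1000+[0,0,z]))
print("hole by scene",onplane("scene",(289.3,206),.12))
s=cv2.imread("pics/s1.png");hs=cv2.cvtColor(s,cv2.COLOR_BGR2HSV)[180:198,335:352];kk=cv2.inRange(hs,(4,110,90),(17,255,255));y,x=np.nonzero(kk);print("knob px",x.mean()+335,y.mean()+180,len(x))
E
```

```text
446 310 326 183 215
cap 222 310 326 189 215 104 245
cap w [ 0.47400198 -0.28439939  0.135     ] bottom [ 0.46990976 -0.28498805  0.065     ]
76.5 [ 0.63040615 -0.04540787  0.        ] [343.12742106 190.92808339]
-45 [ 0.51493167 -0.08319537  0.        ] [288.62724442 205.48537892]
hole by scene [ 0.51716754 -0.0837186   0.12      ]
knob px 343.0444444444444 190.6888888888889 45
```

Call:
servo_tool([
  {"dx": -4, "dy": -3.5, "dz": -30, "rx": 0, "ry": 0, "rz": 0, "fingers": -1},
  {"dx": 0, "dy": 0, "dz": -40, "rx": 0, "ry": 0, "rz": 0, "fingers": -1},
  {"dx": 0, "dy": 0, "dz": -35, "rx": 0, "ry": 0, "rz": 0, "fingers": -1},
  {"dx": 0, "dy": 0, "dz": -14, "rx": 0, "ry": 0, "rz": 0, "fingers": -1},
  {"dx": 0, "dy": 0, "dz": 0, "rx": 0, "ry": 0, "rz": 0, "fingers": -1},
  {"dx": 0, "dy": 0, "dz": 0, "rx": 0, "ry": 0, "rz": 0, "fingers": 1},
  {"dx": 0, "dy": 0, "dz": 0, "rx": 0, "ry": 0, "rz": 0, "fingers": 1},
  {"dx": 0, "dy": 0, "dz": 0, "rx": 0, "ry": 0, "rz": 0, "fingers": 1},
], newtons=50)

```text
clock: 5.4
tcp_pos: [0.4757, -0.2805, 0.1555]
orientation: [0.001, -0.158, 0.987, -0.001]
wrist_force: [-0.5, -0.6, -0.7]
finger_gap: 0.0438
```

Call:
servo_tool([
  {"dx": 0, "dy": 0, "dz": 0, "rx": 0, "ry": 0, "rz": 0, "fingers": 1},
  {"dx": 0, "dy": 0, "dz": 0, "rx": 0, "ry": 0, "rz": 0, "fingers": 1},
])

```text
clock: 5.6
tcp_pos: [0.4752, -0.2807, 0.1547]
orientation: [0.0, -0.157, 0.988, -0.001]
wrist_force: [1.5, -9.7, 2.0]
finger_gap: 0.0131
```

Call:
servo_tool([
  {"dx": 0, "dy": -2.5, "dz": 0, "rx": 0, "ry": 0, "rz": 0, "fingers": 1},
  {"dx": 0, "dy": 0, "dz": 0, "rx": 0, "ry": 0, "rz": 0, "fingers": 1},
])

```text
clock: 5.8
tcp_pos: [0.4753, -0.2828, 0.1547]
orientation: [0.001, -0.157, 0.988, 0.0]
wrist_force: [1.2, 2.4, 5.0]
finger_gap: 0.0125
```

Call:
servo_tool([
  {"dx": 0, "dy": 0, "dz": 15, "rx": 0, "ry": 0, "rz": 0, "fingers": 1},
  {"dx": 0, "dy": 0, "dz": 25, "rx": 0, "ry": 0, "rz": 0, "fingers": 1},
  {"dx": 0, "dy": 0, "dz": 40, "rx": 0, "ry": 0, "rz": 0, "fingers": 1},
  {"dx": 0, "dy": 0, "dz": 40, "rx": 0, "ry": 0, "rz": 0, "fingers": 1},
  {"dx": 0, "dy": 0, "dz": 10, "rx": 0, "ry": 0, "rz": 0, "fingers": 1},
  {"dx": 0, "dy": 0, "dz": 0, "rx": 0, "ry": 0, "rz": 0, "fingers": 1},
])

```text
clock: 6.4
tcp_pos: [0.4755, -0.2834, 0.2858]
orientation: [0.001, -0.157, 0.988, -0.001]
wrist_force: [0.1, -0.5, -0.8]
finger_gap: 0.0126
```

Call:
servo_tool([
  {"dx": 8, "dy": 40, "dz": 15, "rx": 0, "ry": 0, "rz": 0, "fingers": 1},
  {"dx": 8, "dy": 40, "dz": 0, "rx": 0, "ry": 0, "rz": 0, "fingers": 1},
  {"dx": 8, "dy": 40, "dz": 0, "rx": 0, "ry": 0, "rz": 0, "fingers": 1},
  {"dx": 8, "dy": 40, "dz": 0, "rx": 0, "ry": 0, "rz": 0, "fingers": 1},
  {"dx": 8, "dy": 40, "dz": 0, "rx": 0, "ry": 0, "rz": 0, "fingers": 1},
  {"dx": 0, "dy": 0, "dz": 0, "rx": 0, "ry": 0, "rz": 0, "fingers": 1},
  {"dx": 0, "dy": 0, "dz": 0, "rx": 0, "ry": 0, "rz": 0, "fingers": 1},
])

```text
clock: 7.1
tcp_pos: [0.5142, -0.0816, 0.297]
orientation: [-0.002, -0.159, 0.987, 0.001]
wrist_force: [-0.0, -0.4, -1.0]
finger_gap: 0.0129
```

```bash
python3 - <<'E'
from workcell import env, read_camera, cut_out
import cv2,numpy as np
s=env.get_state(); r=read_camera("wrist"); w=r["img"][:,:,::-1]; t=read_camera("scene")["img"][:,:,::-1]
print(s["clock"],s["tcp_pos"],s["orientation"])
np.savez("w2.npz",p=s["tcp_pos"],q=s["orientation"],H=r["hand_eye"],K=r["intrinsics"])
cv2.imwrite("pics/w2.png",w);cv2.imwrite("pics/s2.png",t)
cv2.imwrite("pics/v4.png",np.hstack([cv2.resize(w[130:370,240:400],(400,600),interpolation=cv2.INTER_CUBIC),cv2.resize(t[110:230,250:330],(400,600),interpolation=cv2.INTER_CUBIC)]))
E
```

```text
7.1 [ 0.51420214 -0.08161834  0.29697641] [-1.54210323e-03 -1.58644092e-01  9.87334423e-01  6.40482080e-04]
```

View pics/v4.png

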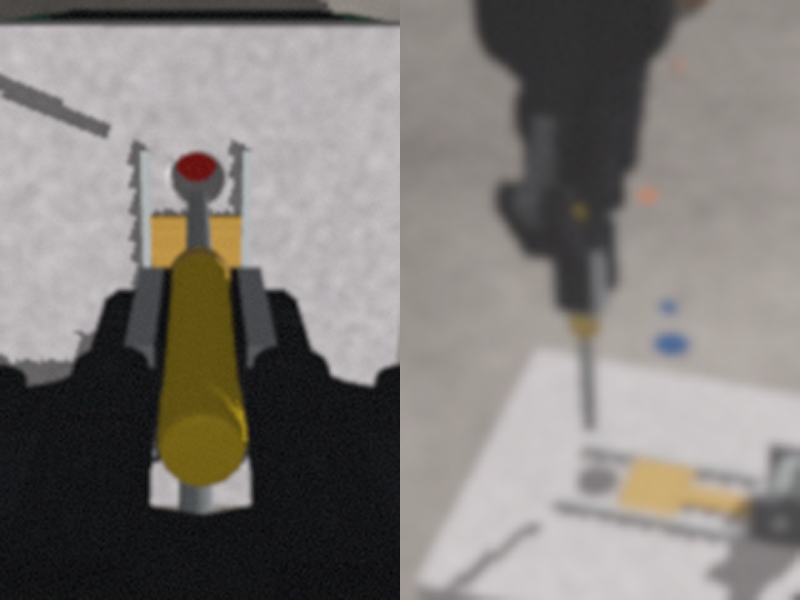

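```bash
python3 - <<'E'
from h import *
from scipy.spatial.transform import Rotation as R
d=np.load("w2.npz"); q=d["q"]
Tw=np.eye(4);Tw[:3,:3]=R.from_quat([q[1],q[2],q[3],q[0]]).as_matrix();Tw[:3,3]=d["p"]
print("axis tip nominal",Tw[:3,:3]@[0,0,.144]+d["p"])
Tw=Tw@d["H"]
def wr(u): return Tw[:3,3],Tw[:3,:3]@np.linalg.solve(d["K"],[*u,1.])
def wp(u,z): o,dd=wr(u); return o+dd*(z-o[2])/dd[2]
print("hole w",wp((319.2,201.8),.12),"hole s",onplane("scene",(289.4,206.2),.12))
o1,d1=wr((319.2,209.5)); o2,d2=ray("scene",(288,195.5))
s=np.linalg.lstsq(np.c_[d1,-d2],o2-o1,rcond=None)[0]; print("tip",o1+s[0]*d1,o2+s[1]*d2)
print("tip at z .153", wp((319.2,209.5),.153), onplane("scene",(288,195.5),.153))
E
```

```text
axis tip nominal [ 0.51373438 -0.08150668  0.15297721]
hole w [ 0.51495288 -0.08262717  0.12      ] hole s [ 0.51773213 -0.08412116  0.12      ]
tip [ 0.51328322 -0.08315924  0.14913482] [ 0.51391864 -0.08235552  0.149405  ]
tip at z .153 [ 0.51212113 -0.0835398   0.153     ] [ 0.51631708 -0.08546021  0.153     ]
```

Call:
servo_tool([
  {"dx": 2, "dy": -0.5, "dz": -10, "rx": 0, "ry": 0, "rz": 0, "fingers": 1},
  {"dx": 0, "dy": 0, "dz": -10, "rx": 0, "ry": 0, "rz": 0, "fingers": 1},
  {"dx": 0, "dy": 0, "dz": -10, "rx": 0, "ry": 0, "rz": 0, "fingers": 1},
  {"dx": 0, "dy": 0, "dz": -10, "rx": 0, "ry": 0, "rz": 0, "fingers": 1},
  {"dx": 0, "dy": 0, "dz": -8, "rx": 0, "ry": 0, "rz": 0, "fingers": 1},
  {"dx": 0, "dy": 0, "dz": 0, "rx": 0, "ry": 0, "rz": 0, "fingers": 1},
  {"dx": 0, "dy": 0, "dz": 0, "rx": 0, "ry": 0, "rz": 0, "fingers": 1},
])

```text
clock: 7.9
tcp_pos: [0.5168, -0.0832, 0.2508]
orientation: [-0.0, -0.157, 0.988, 0.0]
wrist_force: [0.1, 0.1, 0.1]
finger_gap: 0.0127
```

Call:
servo_tool([
  {"dx": 0, "dy": 0, "dz": -3, "rx": 0, "ry": 0, "rz": 0, "fingers": 1},
  {"dx": 0, "dy": 0, "dz": -3, "rx": 0, "ry": 0, "rz": 0, "fingers": 1},
  {"dx": 0, "dy": 0, "dz": 0, "rx": 0, "ry": 0, "rz": 0, "fingers": 1},
  {"dx": 0, "dy": 0, "dz": 0, "rx": 0, "ry": 0, "rz": 0, "fingers": 1},
])

```text
clock: 8.3
tcp_pos: [0.5168, -0.0832, 0.245]
orientation: [0.0, -0.158, 0.988, 0.0]
wrist_force: [-0.1, 0.3, -0.7]
finger_gap: 0.013
```

Call:
servo_tool([
  {"dx": 0, "dy": 0, "dz": -3, "rx": 0, "ry": 0, "rz": 0, "fingers": 1},
  {"dx": 0, "dy": 0, "dz": -3, "rx": 0, "ry": 0, "rz": 0, "fingers": 1},
  {"dx": 0, "dy": 0, "dz": 0, "rx": 0, "ry": 0, "rz": 0, "fingers": 1},
  {"dx": 0, "dy": 0, "dz": 0, "rx": 0, "ry": 0, "rz": 0, "fingers": 1},
])

```text
clock: 8.7
tcp_pos: [0.517, -0.0833, 0.239]
orientation: [0.0, -0.157, 0.988, -0.0]
wrist_force: [0.1, 0.5, 0.6]
finger_gap: 0.013
```

Call:
servo_tool([
  {"dx": 0, "dy": 0, "dz": -2, "rx": 0, "ry": 0, "rz": 0, "fingers": 1},
  {"dx": 0, "dy": 0, "dz": -2, "rx": 0, "ry": 0, "rz": 0, "fingers": 1},
  {"dx": 0, "dy": 0, "dz": 0, "rx": 0, "ry": 0, "rz": 0, "fingers": 1},
  {"dx": 0, "dy": 0, "dz": 0, "rx": 0, "ry": 0, "rz": 0, "fingers": 1},
])

```text
clock: 9.1
tcp_pos: [0.517, -0.0833, 0.2351]
orientation: [0.0, -0.157, 0.988, -0.0]
wrist_force: [0.7, -0.1, 3.3]
finger_gap: 0.0127
```

Call:
servo_tool([
  {"dx": 0, "dy": 0, "dz": -2, "rx": 0, "ry": 0, "rz": 0, "fingers": 1},
  {"dx": 0, "dy": 0, "dz": -1.5, "rx": 0, "ry": 0, "rz": 0, "fingers": 1},
  {"dx": 0, "dy": 0, "dz": 0, "rx": 0, "ry": 0, "rz": 0, "fingers": 1},
  {"dx": 0, "dy": 0, "dz": 0, "rx": 0, "ry": 0, "rz": 0, "fingers": 1},
])

```text
clock: 9.5
tcp_pos: [0.517, -0.0832, 0.2317]
orientation: [0.0, -0.157, 0.988, -0.0]
wrist_force: [-0.2, 0.4, 4.6]
finger_gap: 0.0125
```

Call:
servo_tool([
  {"dx": 0, "dy": 0, "dz": -1, "rx": 0, "ry": 0, "rz": 0, "fingers": 1},
  {"dx": 0, "dy": 0, "dz": 0, "rx": 0, "ry": 0, "rz": 0, "fingers": 1},
  {"dx": 0, "dy": 0, "dz": 0, "rx": 0, "ry": 0, "rz": 0, "fingers": 1},
])

```text
clock: 9.8
tcp_pos: [0.5172, -0.0832, 0.2315]
orientation: [0.001, -0.157, 0.988, -0.0]
wrist_force: [-1.5, 0.5, 9.9]
finger_gap: 0.0132
```

Call:
servo_tool([
  {"dx": 0, "dy": 0, "dz": 0, "rx": 0, "ry": 0, "rz": 0, "fingers": 1},
  {"dx": 0, "dy": 0, "dz": 0, "rx": 0, "ry": 0, "rz": 0, "fingers": 1},
  {"dx": 0, "dy": 0, "dz": 0, "rx": 0, "ry": 0, "rz": 0, "fingers": 1},
  {"dx": 0, "dy": 0, "dz": 0, "rx": 0, "ry": 0, "rz": 0, "fingers": 1},
  {"dx": 0, "dy": 0, "dz": 0, "rx": 0, "ry": 0, "rz": 0, "fingers": 1},
  {"dx": 0, "dy": 0, "dz": 0, "rx": 0, "ry": 0, "rz": 0, "fingers": 1},
  {"dx": 0, "dy": 0, "dz": 0, "rx": 0, "ry": 0, "rz": 0, "fingers": 1},
  {"dx": 0, "dy": 0, "dz": 0, "rx": 0, "ry": 0, "rz": 0, "fingers": 1},
])

```text
clock: 10.6
tcp_pos: [0.5172, -0.0833, 0.2315]
orientation: [0.001, -0.157, 0.988, -0.0]
wrist_force: [-2.2, 0.3, 9.5]
finger_gap: 0.0124
```

Call:
servo_tool([
  {"dx": 0, "dy": 0, "dz": 0, "rx": 0, "ry": 0, "rz": 0, "fingers": 1},
  {"dx": 0, "dy": 0, "dz": 0, "rx": 0, "ry": 0, "rz": 0, "fingers": 1},
  {"dx": 0, "dy": 0, "dz": 0, "rx": 0, "ry": 0, "rz": 0, "fingers": 1},
  {"dx": 0, "dy": 0, "dz": 0, "rx": 0, "ry": 0, "rz": 0, "fingers": 1},
  {"dx": 0, "dy": 0, "dz": 0, "rx": 0, "ry": 0, "rz": 0, "fingers": 1},
  {"dx": 0, "dy": 0, "dz": 0, "rx": 0, "ry": 0, "rz": 0, "fingers": 1},
  {"dx": 0, "dy": 0, "dz": 0, "rx": 0, "ry": 0, "rz": 0, "fingers": 1},
  {"dx": 0, "dy": 0, "dz": 0, "rx": 0, "ry": 0, "rz": 0, "fingers": 1},
])

```text
clock: 11.4
tcp_pos: [0.5172, -0.0833, 0.2315]
orientation: [0.001, -0.157, 0.988, -0.0]
wrist_force: [-1.3, 0.2, 10.1]
finger_gap: 0.0126
```

Call:
servo_tool([
  {"dx": 0, "dy": 0, "dz": 0, "rx": 0, "ry": 0, "rz": 0, "fingers": 1},
  {"dx": 0, "dy": 0, "dz": 0, "rx": 0, "ry": 0, "rz": 0, "fingers": 1},
  {"dx": 0, "dy": 0, "dz": 0, "rx": 0, "ry": 0, "rz": 0, "fingers": 1},
  {"dx": 0, "dy": 0, "dz": 0, "rx": 0, "ry": 0, "rz": 0, "fingers": 1},
  {"dx": 0, "dy": 0, "dz": 0, "rx": 0, "ry": 0, "rz": 0, "fingers": 1},
  {"dx": 0, "dy": 0, "dz": 0, "rx": 0, "ry": 0, "rz": 0, "fingers": 1},
  {"dx": 0, "dy": 0, "dz": 0, "rx": 0, "ry": 0, "rz": 0, "fingers": 1},
  {"dx": 0, "dy": 0, "dz": 0, "rx": 0, "ry": 0, "rz": 0, "fingers": 1},
])

```text
clock: 12.2
tcp_pos: [0.5172, -0.0833, 0.2315]
orientation: [0.001, -0.157, 0.988, -0.0]
wrist_force: [-1.8, 0.2, 9.5]
finger_gap: 0.0126
```

```bash
python3 - <<'E'
from workcell import env, read_camera
import cv2,numpy as np
w=read_camera("wrist")["img"][:,:,::-1]; t=read_camera("scene")["img"][:,:,::-1]
cv2.imwrite("pics/v5.png",np.hstack([cv2.resize(w[130:370,240:400],(400,600),interpolation=cv2.INTER_CUBIC),cv2.resize(t[110:230,250:330],(400,600),interpolation=cv2.INTER_CUBIC)]))
print(env.get_state()["wrist_force"])
E
```

```text
[-1.13100896 -0.19112452  8.76339334]
```

View pics/v5.png

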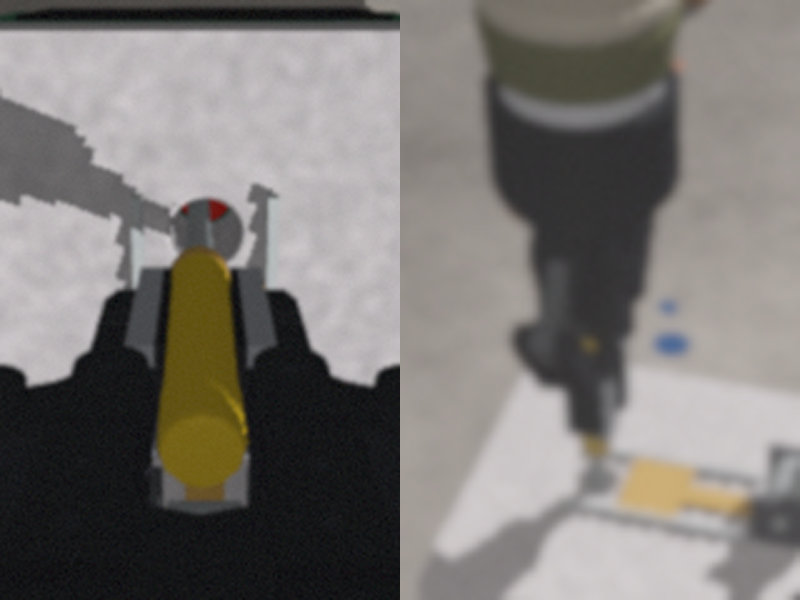

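```bash
python3 -c "
from workcell import env, job
print(job.hand_in(), env.get_state()['wrist_force'])"
```

```text
the job is handed in; nothing more can be done
the job is handed in; nothing more can be done
```

The job is handed in. The lever is flipped, the shutter is off the hole, and the stylus is holding the red button down in the gripper's grasp.

- **Lever:** I pushed it over with closed fingers until it met its stop, at about 18 N. Afterwards the knob appeared within 0.3 px of where it should be when fully open, and the hole was clear of the shutter.
- **Stylus:** I gripped it by the handle at 50 N and lifted it straight out of its stand. The gripper read a steady opening of about 12.6 mm on the 14 mm handle, so the reading is a little low, but the stylus did not slip.
- **Button:** The tool went down about 8 mm from where the tip should first touch, which is the button's full travel. The force then jumped from about 4.6 N to about 10 N, above the 5 N spring, so I take it to be at its bottom stop. It was held there for over 2.4 s before hand-in, with the last reading at 8.8 N.
- **Last pictures:** They show the shank inside the hole on the red button and the shutter still open. My two camera estimates of the hole differed by about 3 mm. The stylus had more than 6 mm of room, and no large sideways force showed.
- **Not checked at the end:** I did not measure the bowl, tin or spool again. The gripper was planned to pass well above or away from them.

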